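# Index the swivel vise a quarter turn

## Robot

A 6-joint arm with a two-finger parallel gripper is mounted at the origin on the work surface. World frame = base frame: x ahead of the robot, y to its left, z up, the work surface at z = 0. Lengths are in m, angles in rad, forces in N, time in s.
With the tool pointing down it reaches from about 0.15 to 0.775 m from the base axis. Payload 6.1 kg.
Tool frame: the origin (TCP) lies midway between the tips of the shut fingers; the grasp point (between the pads) lies 19 mm behind it; z points along the fingers, y is the line along which they close (so a half turn about z gives the same grasp; the last joint's range is limited). The gripper opens to 85 mm and grips with 20 to 120 N. Pads are 22 mm wide; open, the fingers measure 114 mm over their backs; the gripper's body (76 mm by 85 mm) begins 54 mm behind the grasp point. The pads swing forward as they close: fully open they stand 13 mm farther back than shut.
Start: joints at [1.198, 0.126, -0.04, 1.405, 0, 1.571], TCP at [0.191, 0.489, 0.231] pointing down, gripper open.
Joint ranges: [-2.72, 2.72], [-0.95, 1.95], [-1.27, 1.35], [-1.78, 2.02], [-1.46, 1.47], [-3.14, 3.14]. Speed limits (rad/s): [2.39, 2.39, 3.01, 3.14, 3.14, 3.14].

## Interface

Orientations are given as a unit quaternion [w, x, y, z].
In Python, from cell import env gives the robot as it stands. The module is installed in compiled form; this text tells all that it offers.
- The arm moves only by the tool step_arm, never from a script. Its argument "increments" is one flat list of numbers, 6 for each row, row after row: the shift along the tool's x, y, z as a fraction of full scale, then the turn, a rotation vector about the tool's x, y, z as a fraction of full scale. In form: [dx, dy, dz, wx, wy, wz, dx, dy, dz, wx, wy, wz, ...]. A call has 1 to 10 rows; each row is the pose to reach, as a shift and turn from the pose commanded when the call began, along the tool's axes at that moment; what a row does not reach only later rows make up. Full scale, the value 1, is 150 mm for a shift and pi/2 rad for a turn. A row lasts 1/10 s, in which the tool goes at most 50 mm and 8.59 degrees, less where a joint would pass 70% of its speed; a pose out of reach is approached as far as the arm can. A call with a number of a shift or a turn outside -1 to 1 is refused whole. A call with a gripper value outside its range is refused whole. "claw" is the closure in counts, from 0 (fully open) to 255 (shut), set as the call begins (left out, the last holds). The fingers move at their own pace and stop on an object; "force" is the grip in N (left out, the last holds). Time passes only in rows, so rows that repeat a pose let the fingers close. It gives the time, the measured TCP pose, the force, the opening and the grip force at its end, in the units of the state.
- env.observe(): the state, without advancing time (a new reading comes with each control period).
- env.grab_frame(name): name is "scene" or "top"; returns the picture (420x560x3 uint8, red, green, blue); there is no depth.
- env.camera_info(name): a dict with "vfov" (degrees; the focal length in pixels is half the picture's height over the tangent of half this angle, whatever the lens; pixels are square), "cx", "cy" (the principal point, pixels), "R" (3x3) and "t" (3): a world point X has camera coordinates R X + t. Camera axes: x right, y down, z forward; pixel columns grow to the right and rows downward; lengths in m; the calibration is good to about 2 mm. A picture is of the moment at which its call begins. camera_info takes no time and is no camera call.
- env.hand_in(): hands the job in; it is judged then, once.
The state is a dict: "t": time; "q": joint angles; "qd": joint speeds; "joint_torque": joint torques, N m; "tool_pos": TCP position; "tool_rot": TCP orientation; "wrist_force": force on the tool from outside, world axes, zero at the start; "torque": the same for the moment, N m; "gripper_width": opening from 0.0 (shut) to 1.0 (fully open); "finger_force": force on a finger pad.
Only numpy, scipy, OpenCV 4.12 (cv2) and the standard library are available. Lean on these libraries where they do the work, as an engineer would, in place of code of your own. Each camera call takes 0.05 s, during which the arm holds its last target. There are 200 camera calls.

## Task

The wooden handle blank clamped in the blue swivel vise has to be brought round for the next filing cut. Pull the red index knob straight up until it clicks and stays out, swing the vise head with its blank a quarter turn anticlockwise (seen from above), then push the knob fully home so that its pin locks the head in that notch. Leave the other things on the bench where they are.

Things in the scene. Friction and masses are not known exactly. Their poses are not given: they have to be found in the camera images.
- vise: Fixed base of a blue swivel vise, bolted to the bench: round foot 190 mm across, 18 mm high, two bolting ears to 130 mm from the centre at its +y and -y. Origin: centre of the underside, on the vertical swivel axis; z up. The index knob stands 75 mm from this axis, 195 degrees anticlockwise (from above) from this x axis, on an arm of the base that rises to 88 mm above the bench under the knob.
- vise_head (a joint): Angle (rad) of the vise head about the vertical axis, growing anticlockwise seen from above: near 0 at the start (locked by the pin), 1.571 = the quarter turn; stops at -0.4 and 2.0. With the pin out it turns against 0.15 N m of friction and stays where it is left.
- plate_top (a point): Point on the swivel axis, 36 mm above the bench, at the top of the head's steel index plate (164 mm across, a notch every 30 degrees). The round-nosed pin finds a notch within about 0.05 rad and centres the head as it goes in; further off it stands on the plate and the knob springs back up.
- jaw_top (a point): Point on the swivel axis, 115 mm above the bench, between the tops of the head's two jaws (60 mm long, all within 55 mm of the axis). An upright tommy bar on the jaw screw turns with the head: 99 mm from the axis, 42 to 130 mm above the bench, on the side 90 degrees clockwise from the blank.
- blank_grip (a point): Point inside the free length of the clamped handle blank, 95 mm from the swivel axis, 114 mm above the bench; turns with the head, its x axis outward along the blank. Pale wood 150 mm long, 28 wide, 28 high, level, underside 100 mm above the bench, free end 120 mm from the axis; it cannot slip in the jaws. Pinch it from above across the 28 mm, or push it sideways.
- index_knob (a joint): Height (m) of the push-pull index knob above home: 0 = home, pin in the notch, head locked; 0.020 = out detent, pin clear of the plate, knob stays by itself; stop at 0.0225. Between them it must be pulled or pushed over a hump with about 8 N (up to about 15 N while the pin centres the head); past the middle (0.010) it snaps on by itself.
- knob_grip (a point): Point on the axis of the red index knob, 16 mm above its underside and 14 mm below its flat top; moves with it (110 mm above the bench when home, 130 mm when out). The knob is 36 mm in diameter, 30 mm high, and moves straight up and down.
- sanding_block: cork sanding block 75 x 45 x 28 mm, loose near the vise (bystander); origin under its centre
- spare_blank: second pale wooden handle blank 150 x 28 x 26 mm, loose near the vise (bystander); origin under its centre, x along it
- flat_file: flat file with a wooden handle, 250 mm long, 22 mm high, loose near the vise (bystander); origin under its middle, x along it towards the tip
- bench_brush: bench brush lying on the bench (bystander)
- hammer: hammer lying on the bench (bystander)
- glue: white glue bottle 52 mm across, 135 mm high, standing (bystander); origin under its centre
- pliers: pliers with blue grips, 170 mm long, lying on the bench (bystander)

How it is judged:
On the way, in this order (a step that is already met when the one before it is completed fails the run):
1. the index knob is pulled out to its detent while the head is still in its first notch (value of joint index_knob above 0.0175 m and value of joint vise_head between -0.1 and 0.1 rad), for 0.2 s.
2. with the knob still out, the head is swung a quarter turn anticlockwise (within 7 degrees) (value of joint index_knob above 0.0155 m and value of joint vise_head between 1.449 and 1.693 rad), for 0.2 s.
At the end, for the whole second after the job is handed in: the index knob is home (within 2.5 mm) and the vise head stands still, locked a quarter turn (90 degrees, within 2 degrees) anticlockwise from its start (value of joint index_knob below 0.0025 m and value of joint vise_head between 1.536 and 1.606 rad and velocity of joint vise_head between -0.05 and 0.05 rad/s); the robot touches nothing.
It fails at once if a loose thing on the bench is moved by more than 20 mm (distance of any of sanding_block, spare_blank, flat_file, bench_brush, hammer, glue, pliers from where it was at the start of the episode above 0.02 m).
It also fails if it takes over 64 s, if anything falls off the work surface, if the arm or the gripper's body presses on something with over 40 N, if the wrist force passes 120 N, or if a joint passes its speed limit or range.

## Working session

There is one attempt and no reset: what is moved stays moved. The work goes in short steps, Python scripts to look and compute and a tool call to move; the robot and the scene stay as the last step left them, time stands still between calls to the robot, and variables do not carry over. Pictures are saved under pics/ and viewed, at most 10 in all, crops included, and the job is handed in when it is done.

Besides the shell and the picture viewer there is one more tool, called after "Request:" as a command line: name --argument value ..., lists and objects as JSON in quotes. step_arm: Moves the arm, as the interface text tells. Its arguments: {"type":"object","properties":{"increments":{"type":"array"},"claw":{"type":"number"},"force":{"type":"number"}},"required":["increments"]}

```bash
mkdir -p pics; python3 - <<'E'
from cell import env
import cv2,numpy as np
for n in("scene","top"):
    im=env.grab_frame(n);cv2.imwrite(f"pics/{n}0.png",im[:,:,::-1]);c=env.camera_info(n);print(n,c)
o=env.observe();print(o["t"],o["tool_pos"],o["tool_rot"])
E
```

```text
scene {'vfov': 48.34748233883293, 'cx': 279.94095317232035, 'cy': 211.6731140035515, 'R': array([[-0.07948345,  0.99658899,  0.02219836],
       [ 0.64026645,  0.06810747, -0.7651276 ],
       [-0.76402962, -0.04660212, -0.64349591]]), 't': array([ 0.04073834, -0.27937695,  1.78945499])}
top {'vfov': 54.56373950583285, 'cx': 274.6759426666649, 'cy': 209.3306692025515, 'R': array([[ 0.00290627, -0.99995503,  0.00902764],
       [-0.98506039, -0.00441718, -0.17215259],
       [ 0.17218472, -0.00839245, -0.98502893]]), 't': array([-0.00434904,  0.54640628,  1.20850709])}
0.1 [0.19108391 0.48859606 0.23060325] [-1.22972980e-04  1.85327635e-01  9.82676529e-01 -7.01702671e-04]
```

View pics/scene0.png

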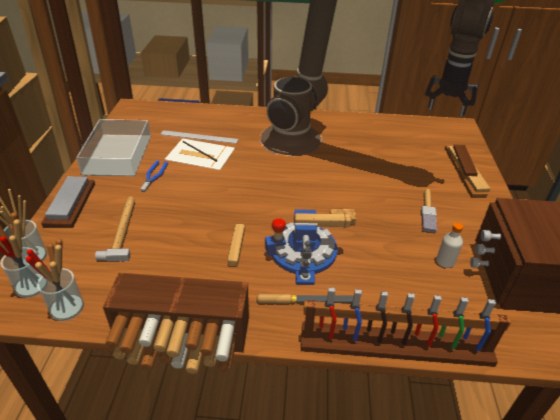

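View pics/top0.png

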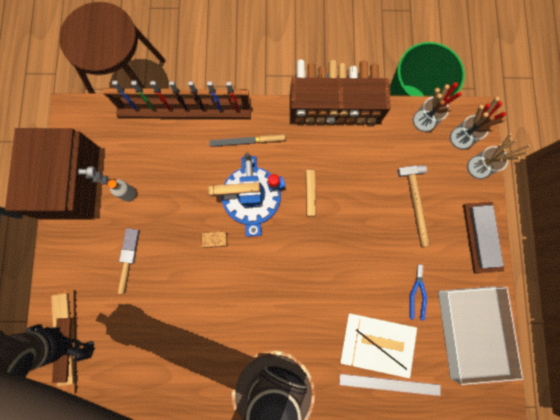

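```bash
cat > h.py <<'E'
from cell import env
import cv2,numpy as np
def ray(n,u,v):
    c=env.camera_info(n);f=210/np.tan(np.radians(c["vfov"]/2))
    d=c["R"].T@np.array([(u-c["cx"])/f,(v-c["cy"])/f,1]);return -c["R"].T@c["t"],d
def onz(n,u,v,z):
    o,d=ray(n,u,v);return (o+d*(z-o[2])/d[2]).round(4)
def tri(a,b):
    (o,d),(p,e)=ray("scene",*a),ray("top",*b)
    s=np.linalg.lstsq(np.c_[d,-e],p-o,rcond=None)[0];A=o+s[0]*d;B=p+s[1]*e
    return ((A+B)/2).round(4),np.linalg.norm(A-B).round(4)
def red(n,box):
    im=env.grab_frame(n);x0,y0,x1,y1=box;h=cv2.cvtColor(im,cv2.COLOR_RGB2HSV)[y0:y1,x0:x1]
    m=(((h[...,0]<6)|(h[...,0]>173))&(h[...,1]>190)&(h[...,2]>90)).astype(np.uint8)
    k,_,st,c=cv2.connectedComponentsWithStats(m);i=1+np.argmax(st[1:,4])
    return c[i]+[x0,y0],st[i]+[x0,y0,0,0,0]
E
python3 - <<'E'
from h import *
a,sa=red("scene",(255,205,305,250));b,sb=red("top",(255,165,300,200))
print(a,sa,b,sb,tri(a,b),onz("top",*b,.118))
im=env.grab_frame("top");h=cv2.cvtColor(im,cv2.COLOR_RGB2HSV)
x0,y0,x1,y1=195,150,300,250
bl=((h[...,0]>100)&(h[...,0]<125)&(h[...,1]>150)).astype(np.uint8);bl[:y0]=0;bl[y1:]=0;bl[:,:x0]=0;bl[:,x1:]=0
ys,xs=np.nonzero(bl);print("blue",xs.min(),xs.max(),ys.min(),ys.max())
print(h[190,225],h[250,215],h[240,214])
t=cv2.resize(im[y0:y1,x0:x1],None,fx=6,fy=6,interpolation=cv2.INTER_CUBIC)[:600]
cv2.imwrite("pics/tc.png",t[...,::-1])
s=env.grab_frame("scene")[195:295,225:365];cv2.imwrite("pics/sc.png",cv2.resize(s,None,fx=5.7,fy=5.7,interpolation=cv2.INTER_CUBIC)[...,::-1])
E
```

```text
[278.27941176 224.80147059] [272 219  14  13 136] [273.40196078 179.96078431] [269 174  10  13 102] (array([0.6236, 0.0021, 0.1113]), np.float64(0.0003)) [0.6219 0.0023 0.118 ]
blue 223 283 157 235
[ 20 127 249] [ 12 181 190] [ 16 156 221]
```

View pics/tc.png

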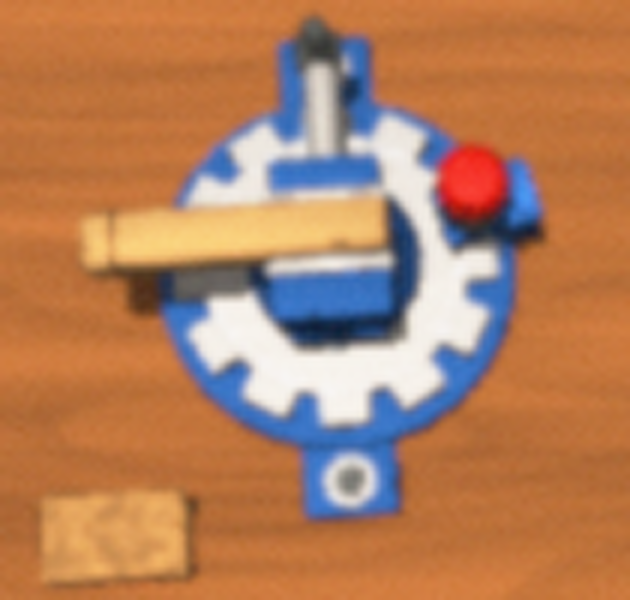

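View pics/sc.png

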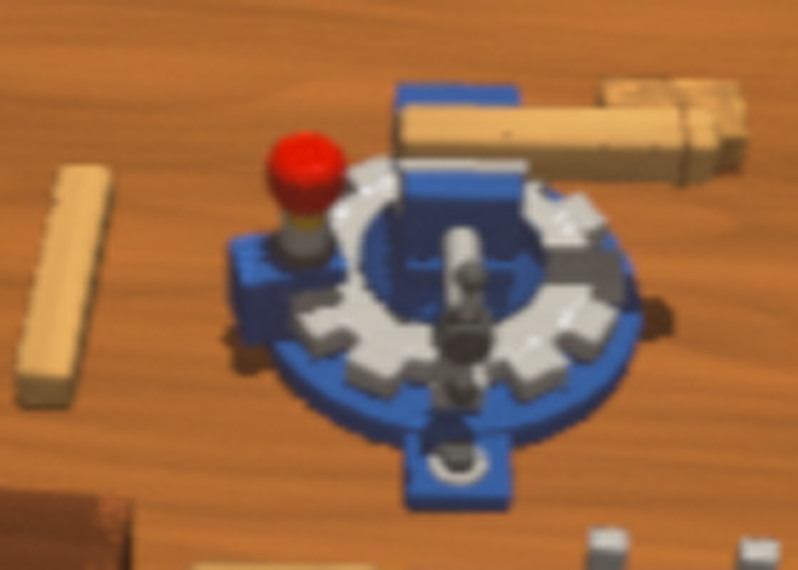

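```bash
python3 - <<'E'
from h import *
T=lambda U,V,z:onz("top",(U+.5)/6-.5+195,(V+.5)/6-.5+150,z)
c=[T(162,272,.018),T(516,272,.018),T(339,447,.018)];print("foot",c)
print("bolt",T(350,480,.018))
l0,l1,r0,r1=T(82,215,.128),T(85,271,.128),T(388,196,.128),T(388,250,.128)
print("blank",l0,l1,r0,r1)
a=(l0+l1)/2;b=(r0+r1)/2;d=(a-b);L=np.linalg.norm(d);d/=L;print(L,np.degrees(np.arctan2(d[1],d[0])),"axis",a-.12*d,b+.03*d)
for x in((40,497),(185,490),(190,575),(42,583)):print("cork",T(*x,.028))
k=T(472,180,.124);print("knobtop",k)
o=env.observe();print(o["t"])
for n in("scene","top"):
  ci=env.camera_info(n);print(-ci["R"].T@ci["t"])
E
```

```text
foot [array([0.5972, 0.166 , 0.018 ]), array([ 0.5981, -0.0212,  0.018 ]), array([0.5043, 0.0713, 0.018 ])]
bolt [0.4869 0.0653 0.018 ]
blank [0.6021 0.1918 0.128 ] [0.5744 0.1895 0.128 ] [0.6123 0.0436 0.128 ] [0.5854 0.0433 0.128 ]
0.1475811641097874 94.11880927187607 axis [0.59686899 0.07095993 0.128     ] [0.59669525 0.07337252 0.128     ]
cork [0.4762 0.2247 0.028 ]
cork [0.4801 0.15   0.028 ]
cork [0.4363 0.1464 0.028 ]
cork [0.4319 0.2222 0.028 ]
knobtop [0.6215 0.0028 0.124 ]
0.3
[1.54931033 0.06182067 0.93684362]
[0.33016936 0.00820706 1.28451896]
```

Request:
step_arm --increments '[-0.2,-0.1,0,0,0,0,-0.4,-0.2,0,0,0,0,-0.6,-0.3,0,0,0,0,-0.8,-0.4,0,0,0,0,-0.96,-0.49,0,0,0,0,-0.96,-0.49,0,0,0,0]'

```text
t: 0.9
tool_pos: [0.3, 0.3659, 0.2315]
tool_rot: [0.0, 0.187, 0.982, -0.0]
wrist_force: [0.6, -0.1, 0.9]
gripper_width: 1.004
finger_force: 0.0
```

Request:
step_arm --increments '[-0.2,-0.1,0,0,0,0,-0.4,-0.2,0,0,0,0,-0.6,-0.3,0,0,0,0,-0.8,-0.4,0,0,0,0,-0.96,-0.49,0,0,0,0,-0.96,-0.49,0,0,0,0]'

```text
t: 1.5
tool_pos: [0.4072, 0.2457, 0.2311]
tool_rot: [0.0, 0.187, 0.982, -0.0]
wrist_force: [-0.6, 0.3, 0.2]
gripper_width: 1.001
finger_force: 0.0
```

Request:
step_arm --increments '[-0.2,-0.1,0,0,0,0,-0.4,-0.2,0,0,0,0,-0.6,-0.3,0,0,0,0,-0.8,-0.4,0,0,0,0,-0.96,-0.49,0,0,0,0,-0.96,-0.49,0,0,0,0]'

```text
t: 2.1
tool_pos: [0.5146, 0.1253, 0.2307]
tool_rot: [-0.0, 0.187, 0.982, -0.0]
wrist_force: [0.3, 1.6, 0.1]
gripper_width: 0.997
finger_force: 0.0
```

Request:
step_arm --increments '[-0.2,-0.1,0,0,0,0.1,-0.4,-0.2,0,0,0,0.2,-0.6,-0.3,0,0,0,0.3,-0.8,-0.4,0,0,0,0.4,-0.96,-0.49,0,0,0,0.5,-0.96,-0.49,0,0,0,0.55,-0.96,-0.49,0,0,0,0.55,-0.96,-0.49,0,0,0,0.55]'

```text
t: 2.9
tool_pos: [0.6202, 0.0067, 0.2312]
tool_rot: [-0.0, 0.578, 0.816, 0.0]
wrist_force: [-0.7, 0.2, -0.5]
gripper_width: 1.001
finger_force: 0.0
```

```bash
cat > p.py <<'E'
from h import *
import sys
from scipy.spatial.transform import Rotation as Ro
def plan(x,y,z,yaw):
    o=env.observe();q=o["tool_rot"];R=Ro.from_quat(np.r_[q[1:],q[0]])
    M=R.as_matrix();a=np.radians(yaw);c,s=np.cos(a),np.sin(a)
    Rt=np.array([[-s,c,0],[c,s,0],[0,0,-1.]])@np.eye(3)
    if np.linalg.det(Rt)<0: Rt[:,0]*=-1
    # columns tool x,y,z
    yv=np.array([c,s,0]);zv=np.array([0,0,-1.]);G=np.c_[np.cross(yv,zv),yv,zv]
    d=M.T@(np.array([x,y,z])-o["tool_pos"])/.15
    w=Ro.from_matrix(M.T@G).as_rotvec()/(np.pi/2)
    return o,d.round(3),w.round(3)
if __name__=="__main__":
    o,d,w=plan(*map(float,sys.argv[1:5]));print(o["t"],o["tool_pos"].round(4),"yaw",np.degrees(np.arctan2(*Ro.from_quat(np.r_[o["tool_rot"][1:],o["tool_rot"][0]]).as_matrix()[[1,0],1])).round(2),o["wrist_force"].round(1),o["gripper_width"],o["finger_force"]);print(d,w)
E
python3 p.py .622 .0015 .18 19
```

```text
2.9 [0.6202 0.0067 0.2312] yaw 19.37 [-0.7  0.2 -0.5] 1.0007751346439226 0.0
[-0.037  0.     0.341] [-0.    -0.     0.004]
```

Request:
step_arm --increments '[-0.036,0,0.15,0,0,0,-0.036,0,0.3,0,0,0,-0.036,0,0.45,0,0,0,-0.036,0,0.6,0,0,0,-0.036,0,0.7,0,0,0,-0.036,0,0.8,0,0,0,-0.036,0,0.88,0,0,0,-0.036,0,0.935,0,0,0,-0.036,0,0.935,0,0,0]'

```text
t: 3.8
tool_pos: [0.6215, 0.0008, 0.0901]
tool_rot: [-0.001, 0.579, 0.815, -0.0]
wrist_force: [-1.6, -0.3, -0.5]
gripper_width: 1.001
finger_force: 0.0
```

Request:
step_arm --increments '[0,0,0,0,0,0,0,0,0,0,0,0,0,0,0,0,0,0,0,0,0,0,0,0,0,0,0,0,0,0,0,0,0,0,0,0,0,0,0,0,0,0,0,0,0,0,0,0,0,0,0,0,0,0,0,0,0,0,0,0]' --claw 255 --force 50

```text
t: 4.8
tool_pos: [0.6248, 0.0009, 0.0927]
tool_rot: [0.002, 0.58, 0.815, 0.002]
wrist_force: [5.8, 1.8, 1.7]
gripper_width: 0.397
finger_force: 50.0
```

Request:
step_arm --increments '[0,0,-0.03,0,0,0,0,0,-0.06,0,0,0,0,0,-0.09,0,0,0,0,0,-0.12,0,0,0,0,0,-0.14,0,0,0,0,0,-0.15,0,0,0,0,0,-0.15,0,0,0,0,0,-0.15,0,0,0]'

```text
t: 5.6
tool_pos: [0.6248, 0.0009, 0.1148]
tool_rot: [0.002, 0.58, 0.815, 0.002]
wrist_force: [7.6, 3.3, 0.0]
gripper_width: 0.399
finger_force: 51.2
```

```bash
python3 - <<'E'
from h import *
im=env.grab_frame("scene")[175:295,205:365];cv2.imwrite("pics/s2.png",cv2.resize(im,None,fx=5,fy=5,interpolation=cv2.INTER_CUBIC)[...,::-1])
print(env.observe()["wrist_force"],env.observe()["tool_pos"])
E
```

```text
[7.23699636 2.67253822 0.45816364] [0.62485742 0.00086011 0.11483876]
```

View pics/s2.png

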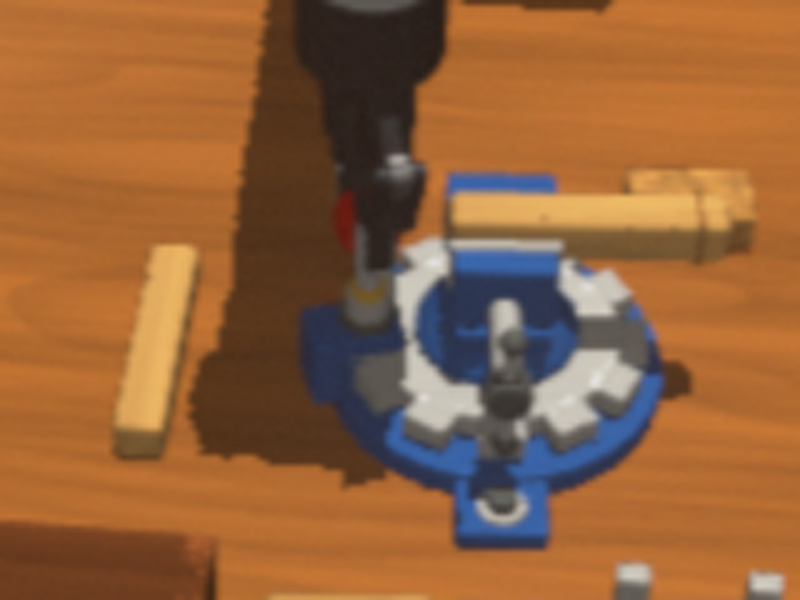

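Request:
step_arm --increments '[0,0,0,0,0,0,0,0,0,0,0,0,0,0,0,0,0,0,0,0,0,0,0,0,0,0,0,0,0,0,0,0,0,0,0,0,0,0,0,0,0,0,0,0,0,0,0,0]' --claw 0

```text
t: 6.45
tool_pos: [0.6223, 0.0002, 0.1135]
tool_rot: [-0.0, 0.58, 0.815, -0.0]
wrist_force: [-0.4, 0.0, 0.3]
gripper_width: 0.996
finger_force: 0.0
```

Request:
step_arm --increments '[0,0,-0.15,0,0,0,0,0,-0.3,0,0,0,0,0,-0.45,0,0,0,0,0,-0.6,0,0,0,0,0,-0.75,0,0,0,0,0,-0.75,0,0,0,0,0,-0.75,0,0,0]'

```text
t: 7.15
tool_pos: [0.6226, 0.0002, 0.2261]
tool_rot: [0.0, 0.58, 0.815, 0.0]
wrist_force: [-0.7, -1.2, -0.8]
gripper_width: 1.0
finger_force: 0.0
```

```bash
python3 - <<'E'
from h import *
im=env.grab_frame("scene")[175:295,205:365];cv2.imwrite("pics/s3.png",cv2.resize(im,None,fx=5,fy=5,interpolation=cv2.INTER_CUBIC)[...,::-1])
print(red("scene",(255,195,305,250)))
E
python3 p.py .591 .167 .22 4
```

```text
(array([278.20547945, 219.48630137]), array([272, 213,  13,  14, 146]))
7.25 [6.219e-01 2.000e-04 2.247e-01] yaw 19.14 [ 0.6  0.7 -1. ] 1.0010942110297272 0.0
[1.118 0.17  0.032] [-0.001 -0.     0.168]
```

View pics/s3.png

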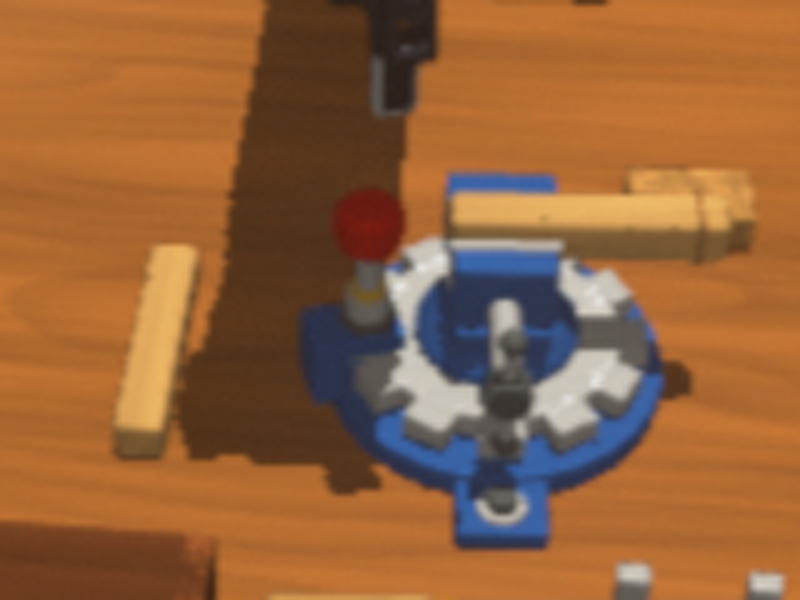

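Request:
step_arm --increments '[0.2,0.03,0,0,0,0,0.4,0.07,0,0,0,0.05,0.6,0.1,0,0,0,0.1,0.8,0.14,0,0,0,0.15,0.98,0.17,0,0,0,0.168,0.98,0.17,0,0,0,0.168,0.98,0.17,0,0,0,0.168]'

```text
t: 7.95
tool_pos: [0.5977, 0.1478, 0.2248]
tool_rot: [-0.0, 0.681, 0.732, -0.001]
wrist_force: [0.7, -0.5, 0.2]
gripper_width: 1.0
finger_force: 0.0
```

```bash
python3 p.py .591 .167 .094 4
```

```text
7.95 [0.5977 0.1478 0.2248] yaw 4.12 [ 0.7 -0.5  0.2] 1.0004945990104912 0.0
[ 0.132 -0.034  0.872] [-0.001  0.     0.001]
```

Request:
step_arm --increments '[0.13,-0.034,0,0,0,0,0.13,-0.034,0.2,0,0,0,0.13,-0.034,0.4,0,0,0,0.13,-0.034,0.55,0,0,0,0.13,-0.034,0.7,0,0,0,0.13,-0.034,0.8,0,0,0,0.13,-0.034,0.87,0,0,0,0.13,-0.034,0.87,0,0,0]'

```text
t: 8.75
tool_pos: [0.5909, 0.1653, 0.0937]
tool_rot: [-0.001, 0.682, 0.731, -0.001]
wrist_force: [0.2, 0.5, 0.3]
gripper_width: 0.999
finger_force: 0.0
```

Request:
step_arm --increments '[0,0,0,0,0,0,0,0,0,0,0,0,0,0,0,0,0,0,0,0,0,0,0,0,0,0,0,0,0,0,0,0,0,0,0,0,0,0,0,0,0,0,0,0,0,0,0,0,0,0,0,0,0,0,0,0,0,0,0,0]' --claw 255 --force 25

```text
t: 9.75
tool_pos: [0.5924, 0.1667, 0.0964]
tool_rot: [0.001, 0.682, 0.732, 0.001]
wrist_force: [0.7, -0.9, 5.3]
gripper_width: 0.326
finger_force: 26.7
```

```bash
python3 p.py .591 .167 .094 4; python3 - <<'E'
import numpy as np
# tool x = outward radial at yaw (cross(y,z)); y is 90 cw of x in world; swing d deg per-row, single call
r=.095
for d in range(8,50,7):
    a=np.radians(d);print(d,round(r*(np.cos(a)-1)/.15,3),round(-r*np.sin(a)/.15,3),round(-d/90,3))
a=np.radians(45);print(45,r*(np.cos(a)-1)/.15,-r*np.sin(a)/.15)
E
```

```text
9.75 [0.5924 0.1667 0.0964] yaw 4.03 [ 0.7 -0.9  5.3] 0.32556019307142475 26.698111295700073
[ 0.003 -0.009  0.016] [ 0.001 -0.     0.   ]
8 -0.006 -0.088 -0.089
15 -0.022 -0.164 -0.167
22 -0.046 -0.237 -0.244
29 -0.079 -0.307 -0.322
36 -0.121 -0.372 -0.4
43 -0.17 -0.432 -0.478
45 -0.1854990385818532 -0.4478342947514801
```

Request:
step_arm --increments '[-0.002,-0.055,0,0,0,-0.056,-0.01,-0.11,0,0,0,-0.111,-0.022,-0.164,0,0,0,-0.167,-0.038,-0.217,0,0,0,-0.222,-0.059,-0.268,0,0,0,-0.278,-0.085,-0.317,0,0,0,-0.333,-0.115,-0.363,0,0,0,-0.389,-0.148,-0.407,0,0,0,-0.444,-0.185,-0.448,0,0,0,-0.5,-0.185,-0.448,0,0,0,-0.5]'

```text
t: 10.75
tool_pos: [0.5282, 0.1339, 0.0964]
tool_rot: [0.002, 0.349, 0.937, 0.001]
wrist_force: [5.3, 0.6, 1.3]
gripper_width: 0.322
finger_force: 27.6
```

Request:
step_arm --increments '[-0.002,-0.055,0,0,0,-0.056,-0.01,-0.11,0,0,0,-0.111,-0.022,-0.164,0,0,0,-0.167,-0.038,-0.217,0,0,0,-0.222,-0.059,-0.268,0,0,0,-0.278,-0.085,-0.317,0,0,0,-0.333,-0.115,-0.363,0,0,0,-0.389,-0.148,-0.407,0,0,0,-0.444,-0.185,-0.448,0,0,0,-0.5,-0.185,-0.448,0,0,0,-0.5]'

```text
t: 11.75
tool_pos: [0.5062, 0.0658, 0.0963]
tool_rot: [0.003, -0.036, 0.999, 0.001]
wrist_force: [8.3, 5.0, 0.2]
gripper_width: 0.323
finger_force: 27.2
```

```bash
python3 p.py .503 .065 .094 94
```

```text
11.75 [0.5062 0.0658 0.0963] yaw 94.16 [8.3 5.  0.2] 0.32315133368040344 27.16082900762558
[ 0.022 -0.004  0.015] [0.001 0.003 0.002]
```

Request:
step_arm --increments '[0,0,0,0,0,0,0,0,0,0,0,0,0,0,0,0,0,0,0,0,0,0,0,0,0,0,0,0,0,0,0,0,0,0,0,0,0,0,0,0,0,0]' --claw 0

```text
t: 12.45
tool_pos: [0.5035, 0.0652, 0.0955]
tool_rot: [-0.0, -0.035, 0.999, -0.0]
wrist_force: [0.2, -0.5, -0.0]
gripper_width: 0.997
finger_force: 0.0
```

Request:
step_arm --increments '[0,0,-0.2,0,0,0,0,0,-0.4,0,0,0,0,0,-0.6,0,0,0,0,0,-0.8,0,0,0,0,0,-0.9,0,0,0,0,0,-0.9,0,0,0]'

```text
t: 13.05
tool_pos: [0.5047, 0.0654, 0.233]
tool_rot: [0.002, -0.035, 0.999, 0.0]
wrist_force: [0.0, -0.6, -0.5]
gripper_width: 1.002
finger_force: 0.0
```

```bash
python3 p.py .622 .0015 .23 19
```

```text
13.05 [0.5047 0.0654 0.233 ] yaw 94.02 [ 0.  -0.6 -0.5] 1.0019517581004938 0.0
[-0.75  -0.48   0.023] [0.002 0.002 0.834]
```

Request:
step_arm --increments '[0,-0.2,0,0,0,0.085,0,-0.4,0,0,0,0.17,0,-0.6,0,0,0,0.26,0,-0.8,0,0,0,0.34,0,-0.95,0,0,0,0.43,0,-1,0,0,0,0.51,0,-1,0,0,0,0.6,0,-1,0,0,0,0.68,0,-1,0,0,0,0.77,0,-1,0,0,0,0.834]' --claw 255

```text
t: 14.05
tool_pos: [0.5136, -0.0844, 0.229]
tool_rot: [-0.001, 0.583, 0.812, -0.0]
wrist_force: [0.9, 0.6, 0.1]
gripper_width: 0.001
finger_force: 0.0
```

```bash
python3 - <<'E'
from h import *
im=env.grab_frame("top");cv2.imwrite("pics/t4.png",cv2.resize(im[150:250,195:300],None,fx=6,fy=6,interpolation=cv2.INTER_CUBIC)[...,::-1])
a,_=red("scene",(255,195,305,250));b,_=red("top",(255,165,300,200));print(a,b,tri(a,b))
E
python3 p.py .622 .0015 .2 19
```

```text
[278.53424658 219.32876712] [273.41509434 178.24528302] (array([0.6238, 0.0023, 0.1308]), np.float64(0.0001))
14.2 [ 0.5137 -0.0843  0.2294] yaw 19.08 [-0.  -0.2 -0.8] -0.006630786292770333 0.0
[0.305 0.87  0.195] [-0.001 -0.001  0.001]
```

View pics/t4.png

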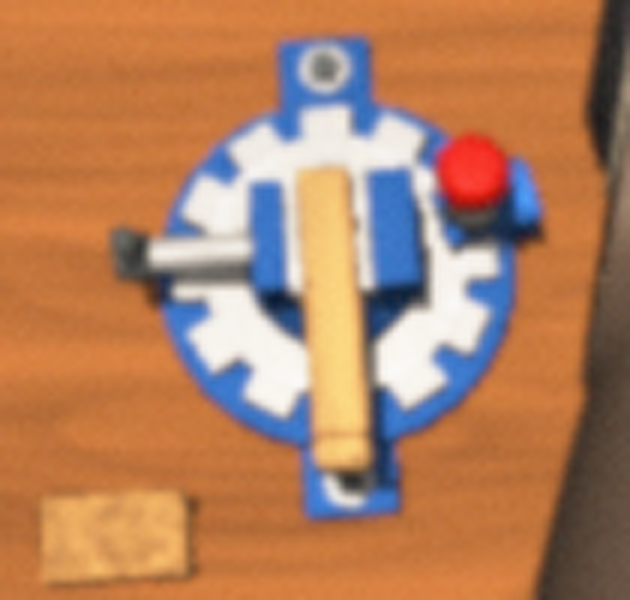

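```bash
python3 - <<'E'
from h import *
im=env.grab_frame("top")
h=cv2.cvtColor(im,cv2.COLOR_RGB2HSV)
def T(u,v):return onz("top",u,v,.128)[:2]
def ang(im,box,vert):
    h=cv2.cvtColor(im,cv2.COLOR_RGB2HSV).astype(int);x0,y0,x1,y1=box
    m=((h[...,0]>14)&(h[...,0]<26)&(h[...,1]>60)&(h[...,1]<175)&(h[...,2]>195))
    P=[]
    for i in (range(y0,y1) if vert else range(x0,x1)):
        r=np.nonzero(m[i,x0:x1])[0]+x0 if vert else np.nonzero(m[y0:y1,i])[0]+y0
        if len(r)>5: P.append((r.mean(),i) if vert else (i,r.mean()))
    p=np.array([T(*q) for q in P]);vx,vy,x,y=cv2.fitLine(p.astype(np.float32),cv2.DIST_HUBER,0,.001,.001).ravel()
    print(len(P),np.degrees(np.arctan2(vy,vx))%180,x,y)
ang(im,(240,180,260,224),1)
ang(cv2.imread("pics/top0.png")[...,::-1].copy(),(215,178,255,200),0)
E
```

```text
44 4.973519 0.56057 0.07045
40 94.66046 0.595255 0.1153425
```

Request:
step_arm --increments '[0.06,0.17,0,0,0,0,0.12,0.35,0,0,0,0,0.18,0.52,0,0,0,0,0.24,0.7,0,0,0,0,0.305,0.88,0,0,0,0,0.305,0.88,0.1,0,0,0,0.305,0.88,0.25,0,0,0,0.305,0.88,0.4,0,0,0,0.305,0.88,0.48,0,0,0,0.305,0.88,0.48,0,0,0]'

```text
t: 15.25
tool_pos: [0.6229, 0.0018, 0.1563]
tool_rot: [-0.002, 0.581, 0.814, -0.001]
wrist_force: [0.1, -0.3, 0.9]
gripper_width: 0.004
finger_force: 0.0
```

Request:
step_arm --increments '[0,0,0.03,0,0,0,0,0,0.06,0,0,0,0,0,0.09,0,0,0,0,0,0.12,0,0,0,0,0,0.15,0,0,0,0,0,0.18,0,0,0,0,0,0.2,0,0,0,0,0,0.22,0,0,0,0,0,0.22,0,0,0,0,0,0.22,0,0,0]'

```text
t: 16.25
tool_pos: [0.6239, 0.0017, 0.1253]
tool_rot: [-0.0, 0.581, 0.814, -0.0]
wrist_force: [-0.0, 0.3, -0.2]
gripper_width: -0.003
finger_force: 0.0
```

Request:
step_arm --increments '[0,0,0.02,0,0,0,0,0,0.04,0,0,0,0,0,0.05,0,0,0,0,0,0.05,0,0,0,0,0,0.05,0,0,0]'

```text
t: 16.75
tool_pos: [0.6246, 0.0018, 0.1238]
tool_rot: [0.002, 0.581, 0.814, 0.002]
wrist_force: [-10.7, -0.5, 28.9]
gripper_width: -0.002
finger_force: 14.3
```

Request:
step_arm --increments '[0,0,-0.15,0,0,0,0,0,-0.3,0,0,0,0,0,-0.5,0,0,0,0,0,-0.7,0,0,0,-0.1,-0.2,-0.7,0,0,0,-0.2,-0.4,-0.7,0,0,0,-0.25,-0.65,-0.7,0,0,0,-0.3,-0.87,-0.7,0,0,0,-0.3,-0.87,-0.7,0,0,0,-0.3,-0.87,-0.7,0,0,0]'

```text
t: 17.75
tool_pos: [0.5152, -0.0835, 0.2236]
tool_rot: [0.001, 0.581, 0.814, 0.0]
wrist_force: [-0.3, 0.6, -0.1]
gripper_width: -0.002
finger_force: 0.0
```

```bash
python3 - <<'E'
from h import *
a,_=red("scene",(255,195,305,250));b,_=red("top",(255,165,300,200));print(a,b,tri(a,b))
im=env.grab_frame("top");cv2.imwrite("pics/t5.png",cv2.resize(im[150:250,195:300],None,fx=6,fy=6,interpolation=cv2.INTER_CUBIC)[...,::-1])
E
```

```text
[278.30656934 224.74452555] [273.45098039 179.87254902] (array([0.6237, 0.0021, 0.1117]), np.float64(0.0001))
```

View pics/t5.png

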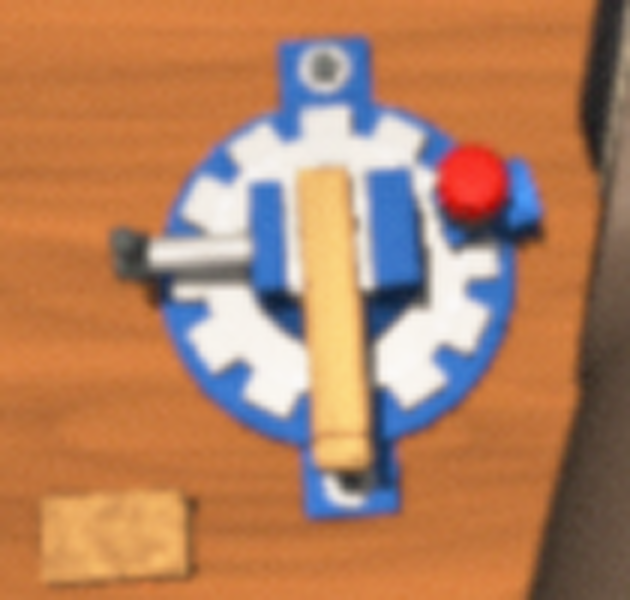

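The knob is back at its home height: its mask centre is at top-view pixel (273.5, 179.9), as at the start. The blank points at the robot, and the arm is clear of everything.

```bash
python3 -c "
from cell import env
print(env.hand_in())"
```

```text
the job is handed in; nothing more can be done
None
```

The job is handed in: I pulled the knob out, swung the head about 90° anticlockwise and pushed the knob back to its home height at about 18 s; no verdict came back.

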